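Fill the sample tray on the bench scale

TASK

Get the weighing sample ready: fill the three empty pockets of the tray on the bench scale with the three loose steel collars, one lying flat in each pocket; two lie on the bench and the third has to be lifted off the upright post. Lower each collar down into its pocket before letting go, so that none falls on to the scale. Leave alone the collar that is already in the tray, the solid slug without a hole, and the other things on the bench.

Things in the scene. Friction and masses are not known exactly. Their poses are not given: they have to be found in the camera images.
- tray: Square grey sample tray, 190 x 190 x 16 mm, fixed on the steel pan of the white bench scale (pan top 90 mm above the bench), turned any way. Four round pockets 50 mm across and 10 mm deep at x, y = +-42 mm in its frame. Origin at the centre of its underside, z up: pocket floors at z = 6 mm, top face at z = 16 mm.
- scale: White bench scale, fixed: housing 270 x 270 mm with square steel pan 260 x 260 mm, pan top at 90 mm, and a 62 mm high console protruding to x = -185 mm. Origin on the bench under the centre of the pan.
- stand: Fixed upright post, 14 mm in diameter with a round top 74 mm above the bench, on a square foot 66 x 66 mm and 12 mm thick. Origin at the centre of the foot's underside on the bench, z up along the post.
- slug: Solid steel slug without a hole, same outside size as the collars (44 mm across, 22 mm high), standing loose on the bench; bystander. Origin at the centre of its underside.
- tray_hole0 (a point): Centre of the mouth of tray pocket 0, level with the tray's top face (10 mm above the pocket floor). Holds collar_tray at the start.
- tray_hole1 (a point): Centre of the mouth of tray pocket 1, level with the tray's top face (10 mm above the pocket floor). Empty at the start.
- tray_hole2 (a point): Centre of the mouth of tray pocket 2, level with the tray's top face (10 mm above the pocket floor). Empty at the start.
- tray_hole3 (a point): Centre of the mouth of tray pocket 3, level with the tray's top face (10 mm above the pocket floor). Empty at the start.
- collar_tray: Plain steel collar: ring 44 mm outside, 26 mm bore, 22 mm high, already lying in pocket 0 of the tray, standing 12 mm proud. Origin at the centre of its underside, z up along the bore.
- collar_post: Plain steel collar: ring 44 mm outside, 26 mm bore, 22 mm high, threaded on the upright post, resting on its foot 12 mm above the bench. Origin at the centre of its underside, z up along the bore.
- collar_a: Plain steel collar: ring 44 mm outside, 26 mm bore, 22 mm high, lying flat on the bench, bore upward. Origin at the centre of its underside, z up along the bore.
- collar_b: Plain steel collar: ring 44 mm outside, 26 mm bore, 22 mm high, lying flat on the bench, bore upward. Origin at the centre of its underside, z up along the bore.
- bracket_a: Zigzag stamped aluminium bracket, 91 x 28 x 18 mm, lying loose; bystander. Origin at the centre of its underside, x along its length.
- bracket_b: Zigzag stamped aluminium bracket, 91 x 28 x 18 mm, lying loose; bystander. Origin at the centre of its underside, x along its length.
- pliers: Pliers with green handles, about 190 mm long, lying loose; bystander. Origin near the pivot.
- wrench: Steel wrench 190 mm long, lying loose; bystander.
- oil_can: Grey closed can 64 mm across and 130 mm high, standing loose; bystander. Origin at the centre of its underside.

How it is judged:
By the outcome, as a careful person would: the job done as asked, in the order asked, and still so for the second after the job is handed in, with the robot touching nothing.
It also fails if it takes over 72 s, if anything falls off the work surface, if the arm or the gripper's body presses on something with over 40 N, if the wrist force passes 120 N, or if a joint passes its speed limit or range.

ROBOT

A 7-joint arm with a two-finger parallel gripper is mounted at the origin on the work surface. World frame = base frame: x ahead of the robot, y to its left, z up, the work surface at z = 0. Lengths are in m, angles in rad, forces in N, time in s.
With the tool pointing down it reaches from about 0.425 to 0.825 m from the base axis. Payload 3.6 kg.
Tool frame: the origin (TCP) lies at the very end of the fingers, on their centre line; the grasp point (between the pads) lies r.grip_depth behind it (r.grip_depth is the distance from the TCP to the grasp point, in m); z points along the fingers, x is the direction in which the jaws open and shut, and the axes are right-handed (so a half turn about z gives the same grasp; the last joint's range is limited). The gripper opens to 93 mm and grips with 3 to 60 N. Pads are 15 mm wide; open, the fingers measure 128 mm over their backs; the gripper's body (75 mm by 188 mm) begins 65 mm behind the grasp point.
Start: joints at [1.238, 0.615, -0.013, 1.423, 0.008, 1.103, -0.04], TCP at [0.196, -0.62, 0.219] pointing down, gripper open.
Joint ranges: [-3.12, 3.12], [-0.3, 2.06], [-1.34, 1.32], [0.26, 2.42], [-1.36, 4.5], [0.01, 1.98], [-2.84, 2.84]. Speed limits (rad/s): [2.79, 2.79, 3.14, 3.14, 3.14, 3.14, 3.14].

INTERFACE

Orientations are given as a rotation vector (axis times angle).
In Python, from station import r gives the robot as it stands. The module is installed in compiled form; this text tells all that it offers.
- The arm moves only by the shell command python3 -m inch 'ROWS'. ROWS is JSON, a list of rows, each a list of 7 numbers: the turn, a rotation vector about the tool's x, y, z in degrees, then the shift along the tool's x, y, z in cm, then the finger opening in cm, from 0 to 9.3. A call has exactly 5 rows; each row shifts and turns the commanded pose from where the row before left it, along the tool's axes as they then stand; what a row does not reach is not made up. A row lasts 1/10 s, in which the tool goes at most 50 mm and 8.59 degrees, less where a joint would pass 70% of its speed; a pose out of reach is approached as far as the arm can. A call with a gripper value outside its range is refused whole. The fingers move at their own pace and stop on an object; the grip force is fixed at half the most. Time passes only in rows, so rows that do not move let the fingers close, or fill a call up. It gives the time, the measured TCP pose, the force and the opening at its end, in the units of the state.
- r.observe(): the state, without advancing time (a new reading comes with each control period).
- r.get_image(name): name is "scene" or "top"; returns the picture (400x640x3 uint8, red, green, blue); there is no depth.
- r.camera_info(name): a dict with "fx", "fy", "cx", "cy" (pixels), "view" (4x4, takes a point from world to camera coordinates). Camera axes: x right, y down, z forward; pixel columns grow to the right and rows downward; lengths in m; the calibration is good to about 2 mm. A picture is of the moment at which its call begins. camera_info takes no time and is no camera call.
- r.sign_off(): hands the job in, once; it reports no verdict.
Trained networks look in the newest picture that a camera, given by its name, has taken for a name from the list of things; names that differ only in an ending like _2 or _b are one class to them, and where a whole thing is asked for, a point or a joint stands for the part that bears it (a point fixed in the world has none). Each returns a list of dicts, best first, with "score" (0 to 1); they miss things now and then, are a little off and sometimes report something else, mostly with a low value. They report only what shows in the picture. A call takes as long as a camera call.
- r.look_for(camera, name): "at" ([x, y, z] in m, in world coordinates, good to about 4 mm: the middle of the surface that is visible of it).
The state is a dict: "clock": time; "qpos": joint angles; "qvel": joint speeds; "joint_torque": joint torques, N m; "tcp_pos": TCP position; "tcp_rot": TCP orientation; "ft_force": force on the tool from outside, world axes, zero at the start; "torque": the same for the moment, N m; "gripper_width": finger opening in m.
Only numpy, scipy, OpenCV 4.12 (cv2) and the standard library are available. Lean on these libraries where they do the work, as an engineer would, in place of code of your own. Each camera call takes 0.05 s, during which the arm holds its last target. There are 200 camera calls.

## Working session

There is one attempt and no reset: what is moved stays moved. The work goes in short steps, Python scripts to look and compute and a shell command to move; the robot and the scene stay as the last step left them, time stands still between calls to the robot, and variables do not carry over. Pictures are saved under pics/ and viewed, about 8 in all and at most 12, crops included, and the job is handed in when it is done.

```bash
mkdir -p pics; cat > h.py <<'E'
from station import r
import numpy as np, cv2
from scipy.spatial.transform import Rotation as R
def save(cam,name,box=None,scale=1):
    im=r.get_image(cam)[:,:,::-1]
    if box: im=im[box[1]:box[3],box[0]:box[2]]
    cv2.imwrite('pics/'+name+'.png',cv2.resize(im,None,fx=scale,fy=scale,interpolation=cv2.INTER_CUBIC))
def proj(cam,p):
    c=r.camera_info(cam);q=(c['view']@np.r_[p,1])[:3]
    return np.array([c['fx']*q[0]/q[2]+c['cx'],c['fy']*q[1]/q[2]+c['cy']])
def ray(cam,u,v,z):
    c=r.camera_info(cam);V=np.array(c['view']);Rt=V[:3,:3].T;o=-Rt@V[:3,3]
    d=Rt@np.array([(u-c['cx'])/c['fx'],(v-c['cy'])/c['fy'],1]);return o+d*(z-o[2])/d[2]
def togo(p):
    s=r.observe();M=R.from_rotvec(s['tcp_rot'])
    return M.inv().apply(np.array(p)-s['tcp_pos'])*100
E
python3 - <<'E'
from h import *
np.set_printoptions(precision=4,suppress=True)
s=r.observe();print(s['clock'],s['tcp_pos'],s['tcp_rot'],s['gripper_width'],r.grip_depth);print(R.from_rotvec(s['tcp_rot']).as_matrix())
save('scene','s0');save('top','t0')
for n in ['collar_a','collar_post','tray_hole1','tray','scale','stand','slug','oil_can','bracket_a','pliers','wrench']:
    for cam in ['top','scene']:
        print(n,cam,[(np.round(d['at'],3).tolist(),round(d['score'],2),proj(cam,d['at']).round().tolist()) for d in r.look_for(cam,n)])
print(r.observe()['clock'])
E
```

```text
0.0 [ 0.1955 -0.6191  0.2175] [-2.5327  1.8563  0.0032] 0.09289409633313606 0.0188
[[ 0.3011 -0.9536 -0.0008]
 [-0.9536 -0.3011  0.0024]
 [-0.0025  0.     -1.    ]]
collar_a top [([0.436, -0.336, 0.026], 0.68, [430.0, 229.0]), ([0.794, -0.027, 0.011], 0.6, [335.0, 117.0]), ([0.435, -0.154, 0.021], 0.45, [373.0, 228.0]), ([0.571, 0.162, 0.105], 0.16, [273.0, 181.0])]
collar_a scene [([0.441, -0.151, 0.022], 0.62, [271.0, 185.0]), ([0.44, -0.333, 0.023], 0.58, [210.0, 172.0]), ([0.586, 0.159, 0.101], 0.31, [372.0, 236.0])]
collar_post top [([0.613, -0.126, 0.011], 0.65, [365.0, 173.0]), ([0.61, -0.127, 0.034], 0.59, [366.0, 173.0])]
collar_post scene [([0.622, -0.127, 0.035], 0.76, [256.0, 237.0])]
tray_hole1 top [([0.574, 0.164, 0.109], 0.71, [272.0, 180.0])]
tray_hole1 scene [([0.586, 0.165, 0.107], 0.73, [375.0, 235.0])]
tray top [([0.573, 0.162, 0.108], 0.61, [272.0, 180.0]), ([0.476, 0.125, 0.092], 0.33, [284.0, 212.0])]
tray scene [([0.582, 0.164, 0.107], 0.89, [375.0, 234.0])]
scale top [([0.478, 0.127, 0.091], 0.57, [284.0, 212.0])]
scale scene [([0.656, 0.154, 0.088], 0.91, [3
[... 428 characters left out ...]
1], 0.6, [182.0, 206.0]), ([0.611, -0.126, 0.013], 0.59, [365.0, 173.0])]
oil_can scene [([0.512, 0.434, 0.101], 0.68, [493.0, 235.0])]
bracket_a top [([0.518, -0.432, 0.003], 0.75, [458.0, 204.0]), ([0.746, -0.266, -0.0], 0.51, [408.0, 134.0])]
bracket_a scene [([0.752, -0.268, 0.003], 0.91, [187.0, 274.0]), ([0.513, -0.436, -0.002], 0.7, [168.0, 190.0])]
pliers top [([0.318, -0.271, 0.012], 0.97, [408.0, 265.0])]
pliers scene [([0.321, -0.27, 0.013], 0.86, [247.0, 149.0]), ([0.441, -0.152, 0.019], 0.66, [271.0, 186.0])]
wrench top [([0.792, -0.027, 0.008], 0.59, [336.0, 118.0])]
wrench scene [([0.799, -0.031, 0.008], 0.96, [271.0, 314.0]), ([0.586, 0.164, 0.107], 0.26, [375.0, 235.0])]
1.2
```

```bash
python3 - <<'E'
from h import *
save('top','t1',(220,120,460,260),3.3)
save('scene','s1',(150,120,450,330),2.6)
E
```

```text
(no output)
```

View pics/t1.png

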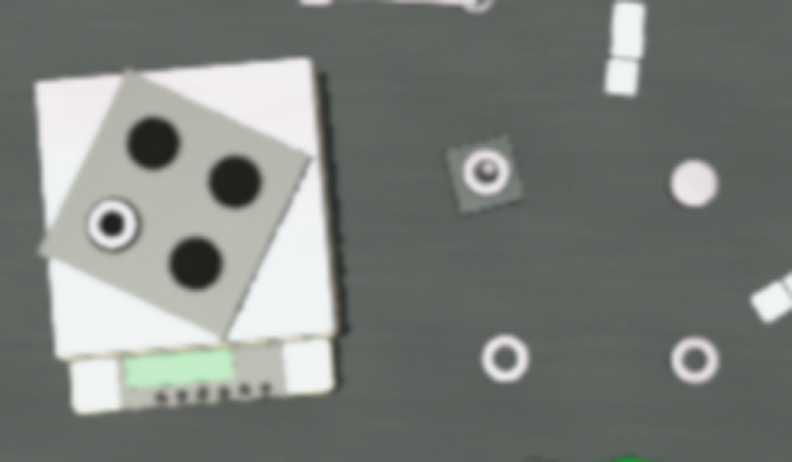

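View pics/s1.png

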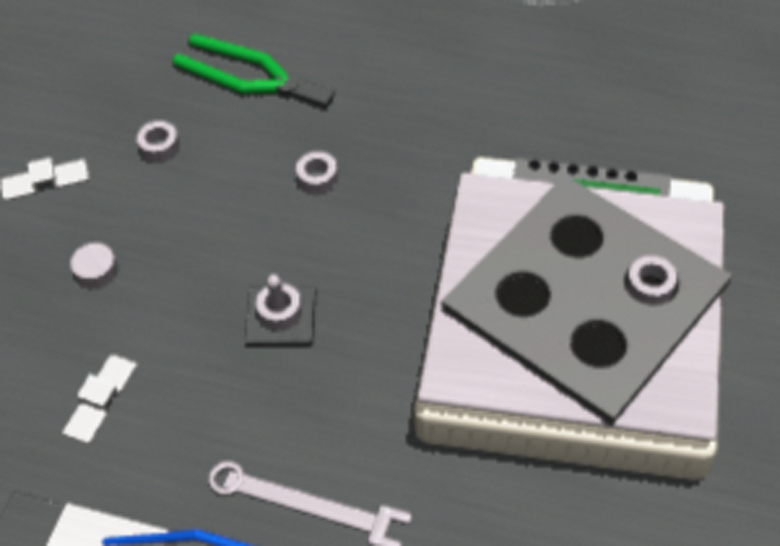

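The pictures show the tray with empty pockets at crop pixels (154,143), (235,182) and (196,264) and its collar at (112,224). Loose collars are at (505,359) and (695,360), the post collar at (486,172) and the slug at (694,183). This agrees with the networks. Next I fit the outlines.

```bash
cat > meas.py <<'E'
from h import *
from scipy.optimize import least_squares
def circ(cam,p,rad,dark,r0=None):
    """centre of circle of radius rad in plane z, by gradient along radial rays (sub-pixel), near p"""
    g=cv2.cvtColor(r_im[cam],cv2.COLOR_RGB2GRAY).astype(np.float32)
    c=np.array(p,float);z=c[2];a=np.linspace(0,2*np.pi,120,endpoint=False);ds=np.linspace(-.010,.008,73)
    for _ in range(8):
        pts=[]
        for t in a:
            u=np.array([np.cos(t),np.sin(t),0]);uv=np.array([proj(cam,c+u*(rad+d)) for d in ds[[0,-1]]])
            k=np.linspace(0,1,len(ds))[:,None];uv=(uv[0]+(uv[1]-uv[0])*k).astype(np.float32)
            v=cv2.remap(g,uv[:,:1],uv[:,1:],cv2.INTER_LINEAR).ravel()
            dv=np.gradient(v)*(1 if dark else -1);w=np.clip(dv,0,None)**2
            if w.sum()>0: pts.append((c+u*(rad+(w*ds).sum()/w.sum()))[:2])
        pts=np.array(pts)
        f=least_squares(lambda q:np.hypot(*(pts-q[:2]).T)-q[2],[*c[:2],rad],loss='soft_l1',f_scale=.001).x
        c[:2]=f[:2]
    return f*1000
r_im={}
def grab():
    for cam in ['top','scene']: r_im[cam]=r.get_image(cam)
E
python3 - <<'E'
from meas import *
grab()
P={'A':(.435,-.153,.022),'B':(.436,-.335,.022),'post':(.611,-.127,.034)}
for n,p in P.items():
    print(n,[circ(c,p,.022,False).round(1).tolist() for c in ['top','scene']],'bore',[circ(c,p,.013,True).round(1).tolist() for c in ['top','scene']])
for i,(u,v) in enumerate([(154,143),(235,182),(196,264)]):
    p=ray('top',u/3.3+220,v/3.3+120,.106)
    print('pocket',i,p.round(4),[circ(c,p,.025,True).round(1).tolist() for c in ['top','scene']])
p=ray('top',112/3.3+220,224/3.3+120,.118)
print('coll tray',p.round(4),[circ(c,p,.022,False).round(1).tolist() for c in ['top','scene']])
E
```

```text
Traceback (most recent call last):
  File "meas.py", line 10, in circ
    u=np.array([np.cos(t),np.sin(t),0]);uv=np.array([proj(cam,c+u*(rad+d)) for d in ds[[0,-1]]])
                                                     ~~~~^^^^^^^^^^^^^^^^^
  File "h.py", line 9, in proj
    c=r.camera_info(cam);q=(c['view']@np.r_[p,1])[:3]
ValueError: time passes only in moves, steps and waits
```

```bash
sed -i 's/r\.camera_info(cam)/info(cam)/; s/^from scipy.spatial.*/&\nimport functools\n@functools.lru_cache(None)\ndef info(cam): return r.camera_info(cam)/' h.py; cat > m1.py <<'E'
from meas import *
grab()
P={'A':(.435,-.153,.022),'B':(.436,-.335,.022),'post':(.611,-.127,.034)}
for n,p in P.items():
    print(n,[circ(c,p,.022,False).round(1).tolist() for c in ['top','scene']],'bore',[circ(c,p,.013,True).round(1).tolist() for c in ['top','scene']])
for i,(u,v) in enumerate([(154,143),(235,182),(196,264)]):
    p=ray('top',u/3.3+220,v/3.3+120,.106)
    print('pocket',i,p.round(4),[circ(c,p,.025,True).round(1).tolist() for c in ['top','scene']])
p=ray('top',112/3.3+220,224/3.3+120,.118)
print('coll tray',p.round(4),[circ(c,p,.022,False).round(1).tolist() for c in ['top','scene']])
print(r.observe()['clock'])
E
python3 m1.py
```

```text
A [[434.1, -153.9, 22.3], [436.8, -152.0, 21.8]] bore [[434.2, -153.9, 11.6], [436.6, -152.0, 12.1]]
B [[436.9, -337.6, 22.2], [439.5, -335.5, 21.7]] bore [[437.0, -337.6, 11.5], [439.2, -335.6, 12.2]]
post [[614.5, -131.3, 22.1], [616.1, -129.5, 21.8]] bore [[615.0, -131.5, 12.0], [615.7, -129.7, 13.1]]
pocket 0 [0.6242 0.1814 0.106 ] [[625.3, 183.4, 24.3], [627.6, 185.1, 24.8]]
pocket 1 [0.5896 0.1051 0.106 ] [[591.1, 106.5, 24.2], [593.5, 108.4, 24.8]]
pocket 2 [0.5127 0.139  0.106 ] [[514.5, 140.7, 24.1], [516.9, 142.4, 24.7]]
coll tray [0.547 0.216 0.118] [[548.2, 217.2, 21.1], [551.2, 219.0, 21.5]]
1.5
```

```bash
cat > go.py <<'E'
from h import *;import sys
np.set_printoptions(precision=3,suppress=True)
T={'A':(.4355,-.153),'B':(.4382,-.3365),'S':(.6153,-.1304),'P0':(.6264,.1843),'P1':(.5923,.1074),'P2':(.5157,.1415)}
s=r.observe();print(s['clock'],s['tcp_pos']*1000,'F',s['ft_force'],'w',s['gripper_width']*1000)
print('tool axes',R.from_rotvec(s['tcp_rot']).as_matrix().T.round(4).tolist())
for a in sys.argv[1:]:
    n,z=a.split(':');print(a,togo((*T[n],float(z))))
E
python3 go.py B:.06 B:.012
```

```text
1.5 [ 195.662 -619.83   218.629] F [ 0.193 -0.71  -0.295] w 92.9411041721244
tool axes [[0.3011, -0.9536, -0.0], [-0.9536, -0.3011, 0.0], [-0.0, 0.0, -1.0]]
B:.06 [-19.716 -31.659  15.863]
B:.012 [-19.715 -31.659  20.663]
```

```bash
python3 -m inch '[[0,0,0,-2,-3.2,1,7],[0,0,0,-2,-3.2,1,7],[0,0,0,-2,-3.2,1,7],[0,0,0,-2,-3.2,1,7],[0,0,0,-2,-3.2,1,7]]'
python3 -m inch '[[0,0,0,-2,-3.2,2,7],[0,0,0,-2,-3.2,2,7],[0,0,0,-2,-3.2,2,7],[0,0,0,-2,-3.2,2,7],[0,0,0,-1.7,-2.9,2,7]]'; python3 go.py B:.012
```

```text
clock: 2.0
tcp_pos: [0.3191, -0.4752, 0.1685]
tcp_rot: [2.534, -1.857, 0.001]
ft_force: [0.6, 0.0, -0.1]
gripper_width: 0.0701
clock: 2.5
tcp_pos: [0.4402, -0.3349, 0.0682]
tcp_rot: [-2.534, 1.855, -0.001]
ft_force: [0.2, -0.2, 1.1]
gripper_width: 0.0698
2.5 [ 440.225 -334.903   68.196] F [ 0.247 -0.202  1.073] w 69.80495843647068
tool axes [[0.302, -0.9533, 0.0003], [-0.9533, -0.302, -0.001], [0.0011, 0.0, -1.0]]
B:.012 [0.089 0.247 5.619]
```

```bash
python3 -m inch '[[0,0,0,0,0,2,7],[0,0,0,0,0,1.5,7],[0,0,0,0,0,0.8,7],[0,0,0,0,0,0,7],[0,0,0,0,0,0,7]]'; python3 go.py B:.012;  python3 -m inch '[[0,0,0,0,0,0,7],[0,0,0,0,0,0,7],[0,0,0,0,0,0,7],[0,0,0,0,0,0,7],[0,0,0,0,0,0,7]]'; python3 go.py B:.012
```

```text
clock: 3.0
tcp_pos: [0.4389, -0.3371, 0.0262]
tcp_rot: [2.533, -1.858, 0.002]
ft_force: [-0.2, -0.1, 0.6]
gripper_width: 0.0696
3.0 [ 438.884 -337.098   26.155] F [-0.182 -0.051  0.552] w 69.59089603825957
tool axes [[0.3004, -0.9538, 0.0008], [-0.9538, -0.3004, -0.0006], [0.0008, -0.0006, -1.0]]
B:.012 [-0.079  0.048  1.415]
clock: 3.5
tcp_pos: [0.4387, -0.3366, 0.0258]
tcp_rot: [-2.534, 1.857, -0.0]
ft_force: [-0.2, 0.0, 0.3]
gripper_width: 0.07
3.5 [ 438.714 -336.568   25.825] F [-0.204  0.023  0.257] w 69.98931523091066
tool axes [[0.301, -0.9536, 0.0002], [-0.9536, -0.301, -0.0002], [0.0003, -0.0001, -1.0]]
B:.012 [-0.022  0.047  1.382]
```

```bash
python3 -m inch '[[0,0,0,0,0,0.8,7],[0,0,0,0,0,0.6,7],[0,0,0,0,0,0,7],[0,0,0,0,0,0,5],[0,0,0,0,0,0,3.5]]'; python3 -m inch '[[0,0,0,0,0,0,3.5],[0,0,0,0,0,0,3.5],[0,0,0,0,0,0,3.5],[0,0,0,0,0,0,3.5],[0,0,0,0,0,0,3.5]]'; python3 -m inch '[[0,0,0,0,0,-2,3.5],[0,0,0,0,0,-3,3.5],[0,0,0,0,0,-4,3.5],[0,0,0,0,0,-4,3.5],[0,0,0,0,0,-2,3.5]]';python3 go.py P1:.125
```

```text
clock: 4.0
tcp_pos: [0.4387, -0.3365, 0.0116]
tcp_rot: [-2.534, 1.857, 0.0]
ft_force: [0.5, -0.2, -0.3]
gripper_width: 0.0584
clock: 4.5
tcp_pos: [0.4387, -0.3364, 0.0118]
tcp_rot: [-2.534, 1.857, 0.0]
ft_force: [-1.1, 0.6, 1.3]
gripper_width: 0.0431
clock: 5.0
tcp_pos: [0.4399, -0.3376, 0.1651]
tcp_rot: [2.534, -1.857, 0.009]
ft_force: [0.4, 0.5, -0.6]
gripper_width: 0.0432
5.0 [ 439.899 -337.601  165.056] F [ 0.432  0.521 -0.588] w 43.21499860493954
tool axes [[0.3009, -0.9537, 0.0045], [-0.9537, -0.3009, -0.0033], [0.0045, -0.0033, -1.0]]
P1:.125 [-37.87  -27.911   3.925]
```

```bash
python3 -m inch '[[0,0,0,-2,-1.5,0,3.5],[0,0,0,-3,-2.3,0,3.5],[0,0,0,-3.5,-2.6,0,3.5],[0,0,0,-3.5,-2.6,0,3.5],[0,0,0,-3.5,-2.6,0,3.5]]'; python3 -m inch '[[0,0,0,-3.5,-2.6,0,3.5],[0,0,0,-3.5,-2.6,0,3.5],[0,0,0,-3.5,-2.6,0,3.5],[0,0,0,-3.5,-2.6,0,3.5],[0,0,0,-3.5,-2.6,0,3.5]]'; python3 -m inch '[[0,0,0,-3,-2.2,0,3.5],[0,0,0,-1.7,-1.2,0,3.5],[0,0,0,0,0,0,3.5],[0,0,0,0,0,0,3.5],[0,0,0,0,0,0,3.5]]';python3 go.py P1:.125
```

```text
clock: 5.5
tcp_pos: [0.5027, -0.1523, 0.1616]
tcp_rot: [2.533, -1.858, -0.0]
ft_force: [0.8, -0.1, -1.3]
gripper_width: 0.0437
clock: 6.0
tcp_pos: [0.574, 0.0538, 0.1615]
tcp_rot: [2.533, -1.857, -0.0]
ft_force: [0.5, -0.1, -0.4]
gripper_width: 0.0433
clock: 6.5
tcp_pos: [0.5918, 0.1046, 0.1615]
tcp_rot: [2.529, -1.86, 0.001]
ft_force: [0.0, -0.5, -2.0]
gripper_width: 0.0432
6.5 [591.802 104.632 161.495] F [ 0.024 -0.465 -2.044] w 43.23312734659237
tool axes [[0.2981, -0.9545, 0.0016], [-0.9545, -0.2981, 0.0013], [-0.0008, -0.0019, -1.0]]
P1:.125 [-0.255 -0.135  3.649]
```

```bash
python3 -m inch '[[0,0,0,-0.1,0,1,3.5],[0,0,0,-0.1,-0.1,1.5,3.5],[0,0,0,0,0,1.1,3.5],[0,0,0,0,0,0,3.5],[0,0,0,0,0,0,3.5]]';python3 go.py P1:.125
cat > m2.py <<'E'
from meas import *;import sys
grab();s=r.observe();t=s['tcp_pos'];z=t[2]-.012+.022
for c in ['top','scene']: print(c,'bore',circ(c,(t[0],t[1],z),.013,True).round(1),'outer',circ(c,(t[0],t[1],z),.022,False).round(1),'tcp',t*1000)
ims=[]
for c in ['top','scene']:
    u,v=proj(c,t).astype(int);ims.append(cv2.resize(r_im[c][v-40:v+40,u-40:u+40,::-1],(400,400),interpolation=cv2.INTER_CUBIC))
cv2.imwrite('pics/'+sys.argv[1]+'.png',np.hstack(ims))
E
python3 m2.py g1
```

```text
clock: 7.0
tcp_pos: [0.5924, 0.1089, 0.1254]
tcp_rot: [2.533, -1.858, -0.0]
ft_force: [0.3, -0.0, -0.5]
gripper_width: 0.0428
7.0 [592.418 108.922 125.406] F [ 0.339 -0.018 -0.465] w 42.831803691469766
tool axes [[0.3004, -0.9538, 0.0001], [-0.9538, -0.3004, 0.0006], [-0.0006, -0.0003, -1.0]]
P1:.125 [0.142 0.057 0.041]
top bore [601.2 100.6  11.1] outer [583.  125.4  23.1] tcp [593.01271981 109.31789624 126.22525733]
scene bore [594.  108.1  12.8] outer [592.2 107.8  22.8] tcp [593.01271981 109.31789624 126.22525733]
```

View pics/g1.png

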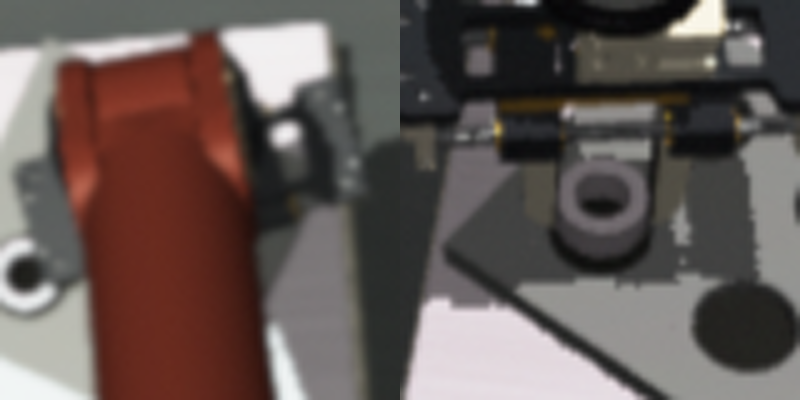

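The scene view shows the collar level in the jaws above its pocket. Its bore is at (594.0, 108.1) mm and the pocket, seen by the same camera, at (593.5, 108.4) mm, so they line up. I lower it in small steps.

```bash
python3 -m inch '[[0,0,0,0,0,0.4,3.5],[0,0,0,0,0,0.4,3.5],[0,0,0,0,0,0.4,3.5],[0,0,0,0,0,0.2,3.5],[0,0,0,0,0,0,3.5]]';python3 -m inch '[[0,0,0,0,0,0.1,3.5],[0,0,0,0,0,0.1,3.5],[0,0,0,0,0,0,3.5],[0,0,0,0,0,0,3.5],[0,0,0,0,0,0,3.5]]';python3 go.py P1:.108
```

```text
clock: 7.6
tcp_pos: [0.5922, 0.1095, 0.1112]
tcp_rot: [2.533, -1.857, -0.001]
ft_force: [-0.2, -0.0, -1.5]
gripper_width: 0.0425
clock: 8.1
tcp_pos: [0.5926, 0.1095, 0.1098]
tcp_rot: [-2.534, 1.857, -0.0]
ft_force: [0.2, 0.6, -1.3]
gripper_width: 0.043
8.1 [592.567 109.528 109.769] F [ 0.15   0.603 -1.31 ] w 42.98247757670485
tool axes [[0.3011, -0.9536, -0.0], [-0.9536, -0.3011, -0.0002], [0.0002, 0.0001, -1.0]]
P1:.108 [0.195 0.09  0.177]
```

```bash
python3 -m inch '[[0,0,0,0,0,0.08,3.5],[0,0,0,0,0,0.05,3.5],[0,0,0,0,0,0.03,3.5],[0,0,0,0,0,0,3.5],[0,0,0,0,0,0,3.5]]'; python3 go.py
```

```text
clock: 8.6
tcp_pos: [0.5925, 0.1095, 0.1081]
tcp_rot: [-2.534, 1.857, 0.0]
ft_force: [0.1, 0.3, -1.6]
gripper_width: 0.0432
8.6 [592.522 109.528 108.075] F [ 0.085  0.256 -1.611] w 43.24541161316488
tool axes [[0.3011, -0.9536, -0.0001], [-0.9536, -0.3011, -0.0], [-0.0, 0.0001, -1.0]]
```

```bash
python3 -m inch '[[0,0,0,0,0,0.03,3.5],[0,0,0,0,0,0.03,3.5],[0,0,0,0,0,0,3.5],[0,0,0,0,0,0,3.5],[0,0,0,0,0,0,3.5]]'; python3 go.py
```

```text
clock: 9.1
tcp_pos: [0.5926, 0.1096, 0.1078]
tcp_rot: [-2.534, 1.857, -0.0]
ft_force: [-0.8, 0.3, 2.6]
gripper_width: 0.0432
9.1 [592.604 109.553 107.841] F [-0.838  0.341  2.566] w 43.16804144210788
tool axes [[0.301, -0.9536, -0.0001], [-0.9536, -0.301, -0.0003], [0.0003, 0.0002, -1.0]]
```

```bash
python3 -m inch '[[0,0,0,0,0,0,5],[0,0,0,0,0,0,6.2],[0,0,0,0,0,0,6.2],[0,0,0,0,0,-1.5,6.2],[0,0,0,0,0,-3.5,6.2]]'; python3 -m inch '[[0,0,0,2,2.2,-2,7],[0,0,0,3,3.4,0,7],[0,0,0,3,3.4,0,7],[0,0,0,3,3.4,0,7],[0,0,0,3,3.4,0,7]]'; python3 -m inch '[[0,0,0,3,3.4,2,7],[0,0,0,2.3,2.7,3,7],[0,0,0,1,1,4,7],[0,0,0,0,0,4,7],[0,0,0,0,0,0,7]]';  python3 go.py A:.026; python3 - <<'E'
from meas import *
grab();p=(.5923,.1074,.118)
print([circ(c,p,.022,False).round(1).tolist() for c in ['top','scene']])
E
```

```text
clock: 9.6
tcp_pos: [0.5901, 0.109, 0.1548]
tcp_rot: [2.529, -1.853, -0.008]
ft_force: [0.7, -0.8, -0.2]
gripper_width: 0.0621
clock: 10.1
tcp_pos: [0.4831, -0.073, 0.1776]
tcp_rot: [-2.534, 1.857, -0.001]
ft_force: [0.7, -1.0, 0.5]
gripper_width: 0.0701
clock: 10.6
tcp_pos: [0.4317, -0.1526, 0.0437]
tcp_rot: [2.53, -1.857, -0.015]
ft_force: [-1.1, 0.4, -0.0]
gripper_width: 0.0702
10.6 [ 431.677 -152.57    43.655] F [-1.107  0.403 -0.033] w 70.17958252442278
tool axes [[0.2998, -0.954, -0.0058], [-0.9539, -0.2999, 0.0085], [-0.0099, 0.003, -0.9999]]
A:.026 [ 0.166 -0.367  1.761]
[[590.9, 106.8, 21.0], [593.9, 108.5, 21.5]]
```

```bash
python3 -m inch '[[0,0,0,0,0,0.6,7],[0,0,0,0,0,0.6,7],[0,0,0,0,0,0.2,7],[0,0,0,0,0,0,7],[0,0,0,0,0,0,7]]';  python3 go.py A:.012
```

```text
clock: 11.2
tcp_pos: [0.4355, -0.153, 0.0338]
tcp_rot: [-2.534, 1.857, -0.001]
ft_force: [1.3, 0.0, -0.1]
gripper_width: 0.0702
11.2 [ 435.536 -152.958   33.846] F [ 1.342  0.045 -0.109] w 70.20524053997873
tool axes [[0.3013, -0.9535, 0.0004], [-0.9535, -0.3013, -0.0006], [0.0007, -0.0001, -1.0]]
A:.012 [0.002 0.006 2.185]
```

```bash
sed -i "s/'P0':(.6264,.1843)/'P0':(.6267,.1862)/;s/'P2':(.5157,.1415)/'P2':(.516,.1434)/" go.py; python3 -m inch '[[0,0,0,0,0,0.8,7],[0,0,0,0,0,0.8,7],[0,0,0,0,0,0.6,7],[0,0,0,0,0,0,7],[0,0,0,0,0,0,4.5]]'; python3 -m inch '[[0,0,0,0,0,0,3.5],[0,0,0,0,0,0,3.5],[0,0,0,0,0,0,3.5],[0,0,0,0,0,0,3.5],[0,0,0,0,0,0,3.5]]'; python3 -m inch '[[0,0,0,0,0,-2,3.5],[0,0,0,0,0,-3,3.5],[0,0,0,0,0,-4,3.5],[0,0,0,0,0,-4,3.5],[0,0,0,0,0,-2,3.5]]'
python3 -m inch '[[0,0,0,-2,-1.3,0,3.5],[0,0,0,-3,-2,0,3.5],[0,0,0,-3.5,-2.2,0,3.5],[0,0,0,-3.5,-2.2,0,3.5],[0,0,0,-3.5,-2.2,0,3.5]]'
python3 -m inch '[[0,0,0,-3.5,-2.2,0,3.5],[0,0,0,-3,-2,0,3.5],[0,0,0,-2.3,-1.5,0,3.5],[0,0,0,-1.5,-1,0,3.5],[0,0,0,0,0,0,3.5]]';python3 go.py P2:.125
```

```text
clock: 11.7
tcp_pos: [0.4351, -0.153, 0.0111]
tcp_rot: [2.534, -1.857, -0.001]
ft_force: [-0.4, -0.2, -0.2]
gripper_width: 0.0656
clock: 12.2
tcp_pos: [0.4353, -0.1529, 0.0117]
tcp_rot: [-2.534, 1.857, -0.0]
ft_force: [-0.2, -0.1, 1.2]
gripper_width: 0.0431
clock: 12.7
tcp_pos: [0.4364, -0.1535, 0.1645]
tcp_rot: [-2.532, 1.856, -0.007]
ft_force: [0.0, 0.8, -1.1]
gripper_width: 0.043
clock: 13.2
tcp_pos: [0.4829, 0.026, 0.1614]
tcp_rot: [2.533, -1.858, -0.0]
ft_force: [0.4, -1.4, -0.7]
gripper_width: 0.0434
clock: 13.7
tcp_pos: [0.5158, 0.1458, 0.1612]
tcp_rot: [-2.537, 1.851, 0.002]
ft_force: [-0.1, 0.3, 0.2]
gripper_width: 0.0429
13.7 [515.834 145.808 161.173] F [-0.142  0.276  0.194] w 42.87112590758679
tool axes [[0.3053, -0.9522, -0.0015], [-0.9522, -0.3053, -0.0003], [-0.0001, 0.0015, -1.0]]
P2:.125 [0.24  0.059 3.617]
```

```bash
python3 -m inch '[[0,0,0,0,0,1,3.5],[0,0,0,0,0,1.5,3.5],[0,0,0,0,0,1.1,3.5],[0,0,0,0,0,0,3.5],[0,0,0,0,0,0,3.5]]';python3 go.py P2:.125 P2:.108; python3 m2.py g2
```

```text
clock: 14.2
tcp_pos: [0.5157, 0.1418, 0.1252]
tcp_rot: [2.532, -1.859, -0.0]
ft_force: [0.4, -0.2, -1.1]
gripper_width: 0.0431
14.2 [515.749 141.822 125.222] F [ 0.353 -0.212 -1.143] w 43.13322366302943
tool axes [[0.2995, -0.9541, 0.0004], [-0.9541, -0.2995, 0.0009], [-0.0008, -0.0007, -1.0]]
P2:.125 [-0.143 -0.071  0.022]
P2:.108 [-0.144 -0.073  1.722]
top bore [514.4 147.1  11.3] outer [518.4 153.   24.3] tcp [516.32765421 142.58160984 125.95032467]
scene bore [517.3 141.2  13.2] outer [517.5 141.5  22. ] tcp [516.32765421 142.58160984 125.95032467]
```

View pics/g2.png

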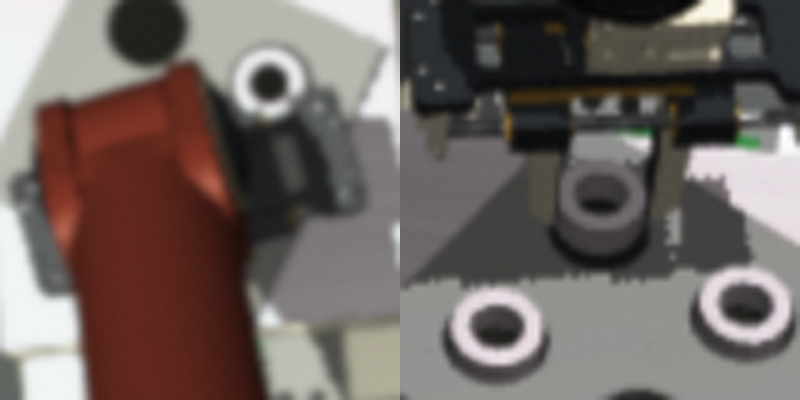

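The first collar sits flat in its pocket, and the second hangs above P2, about 1.2 mm short in y. I correct that while lowering.

```bash
python3 -m inch '[[0,0,0,-0.1,0,0.2,3.5],[0,0,0,0,0,0.4,3.5],[0,0,0,0,0,0.4,3.5],[0,0,0,0,0,0.3,3.5],[0,0,0,0,0,0,3.5]]';python3 -m inch '[[0,0,0,0,0,0.1,3.5],[0,0,0,0,0,0.1,3.5],[0,0,0,0,0,0,3.5],[0,0,0,0,0,0,3.5],[0,0,0,0,0,0,3.5]]';python3 -m inch '[[0,0,0,0,0,0.06,3.5],[0,0,0,0,0,0.06,3.5],[0,0,0,0,0,0.03,3.5],[0,0,0,0,0,0,3.5],[0,0,0,0,0,0,3.5]]';python3 go.py P2:.108
```

```text
clock: 14.8
tcp_pos: [0.5151, 0.1438, 0.1119]
tcp_rot: [2.533, -1.856, -0.001]
ft_force: [0.1, -0.1, -1.2]
gripper_width: 0.0435
clock: 15.3
tcp_pos: [0.5157, 0.1439, 0.1106]
tcp_rot: [-2.534, 1.857, -0.0]
ft_force: [-0.5, -0.6, -1.2]
gripper_width: 0.0434
clock: 15.8
tcp_pos: [0.5156, 0.144, 0.109]
tcp_rot: [-2.534, 1.857, 0.0]
ft_force: [-1.0, 0.1, -0.9]
gripper_width: 0.0432
15.8 [515.565 143.974 108.978] F [-1.033  0.081 -0.88 ] w 43.16758838554132
tool axes [[0.3011, -0.9536, -0.0001], [-0.9536, -0.3011, -0.0], [-0.0, 0.0001, -1.0]]
P2:.108 [ 0.068 -0.024  0.098]
```

```bash
python3 -m inch '[[0,0,0,0,0,0.06,3.5],[0,0,0,0,0,0.05,3.5],[0,0,0,0,0,0.02,3.5],[0,0,0,0,0,0,3.5],[0,0,0,0,0,0,3.5]]';python3 go.py
```

```text
clock: 16.3
tcp_pos: [0.5155, 0.1439, 0.1077]
tcp_rot: [2.534, -1.857, -0.0]
ft_force: [0.1, 0.3, -0.6]
gripper_width: 0.043
16.3 [515.52  143.944 107.709] F [ 0.115  0.256 -0.633] w 42.971275005674194
tool axes [[0.3011, -0.9536, -0.0001], [-0.9536, -0.3011, 0.0001], [-0.0001, 0.0, -1.0]]
```

```bash
python3 -m inch '[[0,0,0,0,0,0.03,3.5],[0,0,0,0,0,0.02,3.5],[0,0,0,0,0,0,3.5],[0,0,0,0,0,0,3.5],[0,0,0,0,0,0,3.5]]';python3 go.py
```

```text
clock: 16.8
tcp_pos: [0.5155, 0.1439, 0.1076]
tcp_rot: [-2.534, 1.857, -0.0]
ft_force: [-1.8, -0.3, 5.5]
gripper_width: 0.0432
16.8 [515.548 143.942 107.643] F [-1.821 -0.311  5.488] w 43.24568545946149
tool axes [[0.3011, -0.9536, -0.0001], [-0.9536, -0.3011, -0.0002], [0.0001, 0.0001, -1.0]]
```

```bash
python3 -m inch '[[0,0,0,0,0,0,5],[0,0,0,0,0,0,6.2],[0,0,0,0,0,0,6.2],[0,0,0,0,0,-1.5,6.2],[0,0,0,0,0,-3.5,6.2]]'; python3 -m inch '[[0,0,0,2,0,-1,7],[0,0,0,3,-0.2,0,7],[0,0,0,3.5,-0.2,0,7],[0,0,0,3.5,-0.2,0,7],[0,0,0,3.5,-0.2,0,7]]'; python3 -m inch '[[0,0,0,3.5,-0.2,0,7],[0,0,0,3.5,-0.2,0,7],[0,0,0,3,0,0,7],[0,0,0,2.3,0,1,7],[0,0,0,1.4,0,1,7]]'; python3 -m inch '[[0,0,0,0,0,2,7],[0,0,0,0,0,2,7],[0,0,0,0,0,0,7],[0,0,0,0,0,0,7],[0,0,0,0,0,0,7]]'; python3 go.py S:.024; python3 - <<'E'
from meas import *
grab();p=(.5157,.1415,.118)
print([circ(c,p,.022,False).round(1).tolist() for c in ['top','scene']])
E
```

```text
clock: 17.3
tcp_pos: [0.5134, 0.1433, 0.155]
tcp_rot: [2.529, -1.853, -0.007]
ft_force: [0.6, 0.9, -0.0]
gripper_width: 0.0617
clock: 17.8
tcp_pos: [0.5703, -0.0027, 0.167]
tcp_rot: [-2.534, 1.857, -0.0]
ft_force: [0.7, -0.1, 1.4]
gripper_width: 0.0698
clock: 18.3
tcp_pos: [0.6152, -0.1338, 0.1466]
tcp_rot: [2.53, -1.861, 0.002]
ft_force: [-0.6, 0.8, -1.0]
gripper_width: 0.07
clock: 18.8
tcp_pos: [0.6158, -0.1305, 0.1082]
tcp_rot: [-2.534, 1.855, -0.002]
ft_force: [-0.1, -0.3, 0.7]
gripper_width: 0.0702
18.8 [ 615.761 -130.487  108.152] F [-0.085 -0.257  0.749] w 70.19122702163278
tool axes [[0.3019, -0.9534, 0.0006], [-0.9533, -0.3019, -0.0018], [0.0019, -0.0, -1.0]]
S:.024 [-0.027  0.056  8.415]
[[514.5, 141.1, 21.0], [517.5, 143.1, 21.5]]
```

```bash
python3 -m inch '[[0,0,0,0,0,2,7],[0,0,0,0,0,2,7],[0,0,0,0,0,2,7],[0,0,0,0,0,1.5,7],[0,0,0,0,0,0.9,7]]'; python3 -m inch '[[0,0,0,0,0,0,7],[0,0,0,0,0,0,7],[0,0,0,0,0,0,7],[0,0,0,0,0,0,7],[0,0,0,0,0,0,7]]'; python3 go.py S:.024
```

```text
clock: 19.4
tcp_pos: [0.6147, -0.1307, 0.0224]
tcp_rot: [2.534, -1.857, -0.001]
ft_force: [-0.2, -0.2, -0.4]
gripper_width: 0.07
clock: 19.9
tcp_pos: [0.6154, -0.131, 0.0238]
tcp_rot: [-2.533, 1.857, -0.002]
ft_force: [-0.5, 0.3, -1.4]
gripper_width: 0.0699
19.9 [ 615.361 -130.97    23.832] F [-0.464  0.342 -1.43 ] w 69.91775458020949
tool axes [[0.3011, -0.9536, 0.0005], [-0.9536, -0.3011, -0.0011], [0.0012, -0.0001, -1.0]]
S:.024 [-0.056 -0.011 -0.017]
```

```bash
python3 -m inch '[[0,0,0,0,0,0,5.5],[0,0,0,0,0,0,4.5],[0,0,0,0,0,0,3.5],[0,0,0,0,0,0,3.5],[0,0,0,0,0,0,3.5]]'; python3 -m inch '[[0,0,0,0,0,0,3.5],[0,0,0,0,0,0,3.5],[0,0,0,0,0,-1,3.5],[0,0,0,0,0,-1.5,3.5],[0,0,0,0,0,-2,3.5]]'; python3 -m inch '[[0,0,0,0,0,-2.5,3.5],[0,0,0,0,0,-3,3.5],[0,0,0,0,0,-2.5,3.5],[0,0,0,0,0,-1.3,3.5],[0,0,0,0,0,0,3.5]]'; python3 go.py P0:.16
python3 m2.py g3
```

```text
clock: 20.4
tcp_pos: [0.6148, -0.1305, 0.0231]
tcp_rot: [-2.534, 1.857, 0.001]
ft_force: [-0.9, 0.3, 0.9]
gripper_width: 0.0425
clock: 20.9
tcp_pos: [0.6146, -0.1312, 0.0689]
tcp_rot: [2.533, -1.857, -0.001]
ft_force: [-0.1, -0.6, -0.5]
gripper_width: 0.0426
clock: 21.4
tcp_pos: [0.6164, -0.1314, 0.1641]
tcp_rot: [-2.532, 1.856, -0.008]
ft_force: [0.4, 0.1, -1.7]
gripper_width: 0.0424
21.4 [ 616.427 -131.412  164.089] F [ 0.449  0.089 -1.683] w 42.41507853945607
tool axes [[0.3007, -0.9537, 0.0028], [-0.9537, -0.3008, -0.005], [0.0056, -0.0012, -1.0]]
P0:.16 [-29.983 -10.53    0.377]
top bore [ 616.5 -115.3   12.3] outer [ 596.9 -144.2   23.1] tcp [ 614.30428085 -130.85517762  160.69598937]
scene bore [ 616.4 -132.6   12.9] outer [ 616.5 -132.9   21.4] tcp [ 614.30428085 -130.85517762  160.69598937]
```

View pics/g3.png

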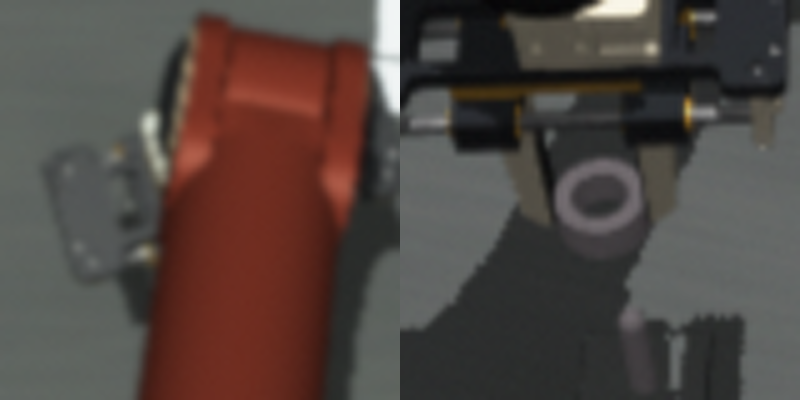

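The third collar is in the jaws, clear of the post top at about pixel (630,318). Its rim looks slightly tilted, so I check it again above the pocket.

```bash
python3 -m inch '[[0,0,0,-2,-0.6,-0.5,3.5],[0,0,0,-3,-1,0,3.5],[0,0,0,-3.5,-1.2,0,3.5],[0,0,0,-3.5,-1.2,0,3.5],[0,0,0,-3.5,-1.2,0,3.5]]'; python3 -m inch '[[0,0,0,-3.5,-1.2,0,3.5],[0,0,0,-3.5,-1.2,0,3.5],[0,0,0,-3.5,-1.2,0,3.5],[0,0,0,-2.5,-1.2,0,3.5],[0,0,0,-1.4,-0.6,0,3.5]]'; python3 -m inch '[[0,0,0,0,0,0,3.5],[0,0,0,0,0,1,3.5],[0,0,0,0,0,1.5,3.5],[0,0,0,0,0,1,3.5],[0,0,0,0,0,0,3.5]]'; python3 -m inch '[[0,0,0,0,0,0,3.5],[0,0,0,0,0,0,3.5],[0,0,0,0,0,0,3.5],[0,0,0,0,0,0,3.5],[0,0,0,0,0,0,3.5]]'; python3 go.py P0:.125;python3 m2.py g4
```

```text
clock: 22.0
tcp_pos: [0.6165, 0.0338, 0.1641]
tcp_rot: [2.532, -1.856, -0.005]
ft_force: [0.5, -0.5, -0.4]
gripper_width: 0.0424
clock: 22.5
tcp_pos: [0.6244, 0.1899, 0.164]
tcp_rot: [2.537, -1.851, -0.006]
ft_force: [0.2, 0.2, -1.4]
gripper_width: 0.0422
clock: 23.0
tcp_pos: [0.6247, 0.1832, 0.1288]
tcp_rot: [2.527, -1.858, -0.003]
ft_force: [0.4, -0.4, -1.6]
gripper_width: 0.0426
clock: 23.5
tcp_pos: [0.6261, 0.1863, 0.1316]
tcp_rot: [-2.534, 1.857, -0.001]
ft_force: [-0.7, 0.9, -1.1]
gripper_width: 0.0423
23.5 [626.132 186.281 131.581] F [-0.739  0.883 -1.128] w 42.302425255287936
tool axes [[0.3012, -0.9535, -0.0001], [-0.9535, -0.3012, -0.0007], [0.0006, 0.0003, -1.0]]
P0:.125 [ 0.025 -0.051  0.658]
top bore [629.7 174.   11.8] outer [616.  204.7  21.8] tcp [626.03446601 186.25350617 131.3900565 ]
scene bore [627.7 185.5  13.1] outer [626.9 185.8  22.2] tcp [626.03446601 186.25350617 131.3900565 ]
```

View pics/g4.png

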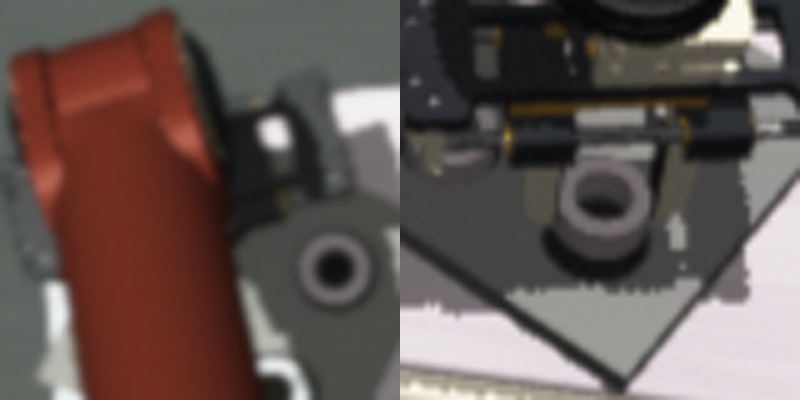

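The collar is level and within 0.5 mm of the pocket centre (627.6, 185.1). I lower it.

```bash
python3 -m inch '[[0,0,0,0,0,0.4,3.5],[0,0,0,0,0,0.4,3.5],[0,0,0,0,0,0.4,3.5],[0,0,0,0,0,0.4,3.5],[0,0,0,0,0,0.2,3.5]]';python3 -m inch '[[0,0,0,0,0,0.1,3.5],[0,0,0,0,0,0.1,3.5],[0,0,0,0,0,0.1,3.5],[0,0,0,0,0,0,3.5],[0,0,0,0,0,0,3.5]]';python3 -m inch '[[0,0,0,0,0,0.06,3.5],[0,0,0,0,0,0.04,3.5],[0,0,0,0,0,0,3.5],[0,0,0,0,0,0,3.5],[0,0,0,0,0,0,3.5]]';python3 go.py P0:.108
```

```text
clock: 24.1
tcp_pos: [0.6256, 0.186, 0.1124]
tcp_rot: [2.533, -1.857, -0.001]
ft_force: [-0.5, 0.2, -2.2]
gripper_width: 0.0422
clock: 24.6
tcp_pos: [0.6261, 0.1862, 0.1103]
tcp_rot: [-2.534, 1.857, -0.0]
ft_force: [-0.0, 0.3, -2.0]
gripper_width: 0.0423
clock: 25.1
tcp_pos: [0.626, 0.1862, 0.1092]
tcp_rot: [-2.534, 1.857, -0.0]
ft_force: [0.9, 0.5, -2.0]
gripper_width: 0.0424
25.1 [626.023 186.172 109.234] F [ 0.911  0.46  -1.984] w 42.426977071199246
tool axes [[0.3011, -0.9536, -0.0001], [-0.9536, -0.3011, -0.0001], [0.0001, 0.0001, -1.0]]
P0:.108 [ 0.018 -0.065  0.123]
```

```bash
python3 -m inch '[[0,0,0,0,0,0.04,3.5],[0,0,0,0,0,0.04,3.5],[0,0,0,0,0,0.03,3.5],[0,0,0,0,0,0,3.5],[0,0,0,0,0,0,3.5]]';python3 -m inch '[[0,0,0,0,0,0.03,3.5],[0,0,0,0,0,0.02,3.5],[0,0,0,0,0,0,3.5],[0,0,0,0,0,0,3.5],[0,0,0,0,0,0,3.5]]'
```

```text
clock: 25.6
tcp_pos: [0.626, 0.1861, 0.1081]
tcp_rot: [-2.534, 1.857, 0.0]
ft_force: [0.3, -0.0, -1.3]
gripper_width: 0.0424
clock: 26.1
tcp_pos: [0.626, 0.1861, 0.1076]
tcp_rot: [-2.534, 1.857, 0.0]
ft_force: [0.4, 0.9, -1.2]
gripper_width: 0.0422
```

```bash
python3 -m inch '[[0,0,0,0,0,0.03,3.5],[0,0,0,0,0,0.02,3.5],[0,0,0,0,0,0,3.5],[0,0,0,0,0,0,3.5],[0,0,0,0,0,0,3.5]]'
```

```text
clock: 26.6
tcp_pos: [0.626, 0.1862, 0.1072]
tcp_rot: [-2.534, 1.857, -0.0]
ft_force: [-0.3, 0.3, 0.4]
gripper_width: 0.0425
```

Contact: the collar's weight has come off the wrist. I release and back away.

```bash
python3 -m inch '[[0,0,0,0,0,0,4.8],[0,0,0,0,0,0,6],[0,0,0,0,0,0,6.2],[0,0,0,0,0,-1,6.2],[0,0,0,0,0,-3,6.2]]'; python3 -m inch '[[0,0,0,0,0,-3,6.2],[0,0,0,2,0,-2,7],[0,0,0,3.5,0,0,7],[0,0,0,3.5,0,0,7],[0,0,0,3.5,0,0,7]]'; python3 -m inch '[[0,0,0,3.5,0,0,7],[0,0,0,3.5,0,0,7],[0,0,0,3.5,0,0,7],[0,0,0,3.5,0,0,7],[0,0,0,3,0,0,7]]'; python3 -m inch '[[0,0,0,0,0,0,7],[0,0,0,0,0,0,7],[0,0,0,0,0,0,7],[0,0,0,0,0,0,7],[0,0,0,0,0,0,7]]'; python3 - <<'E'
from meas import *
grab()
for p in [(.5923,.1074,.118),(.5157,.1415,.118),(.6264,.1843,.118),(.5497,.2181,.118)]: print([circ(c,p,.022,False).round(1).tolist() for c in ['top','scene']])
save('scene','end',(150,120,450,330),2.6)
E
```

```text
clock: 27.1
tcp_pos: [0.6239, 0.1855, 0.145]
tcp_rot: [2.529, -1.854, -0.006]
ft_force: [0.0, 0.0, -0.4]
gripper_width: 0.0616
clock: 27.6
tcp_pos: [0.6642, 0.0659, 0.1985]
tcp_rot: [-2.533, 1.856, -0.002]
ft_force: [0.1, -0.1, -0.3]
gripper_width: 0.0698
clock: 28.1
tcp_pos: [0.7152, -0.0977, 0.198]
tcp_rot: [2.532, -1.859, 0.002]
ft_force: [-0.0, 0.4, 0.2]
gripper_width: 0.0698
clock: 28.6
tcp_pos: [0.7148, -0.0934, 0.1974]
tcp_rot: [-2.535, 1.854, 0.0]
ft_force: [-0.2, 0.8, -0.2]
gripper_width: 0.0699
[[590.9, 106.8, 21.0], [593.9, 108.5, 21.6]]
[[514.5, 141.1, 21.0], [517.5, 143.1, 21.5]]
[[625.7, 183.7, 21.1], [628.8, 185.5, 21.5]]
[[548.2, 217.2, 21.1], [551.2, 219.0, 21.6]]
```

View pics/end.png

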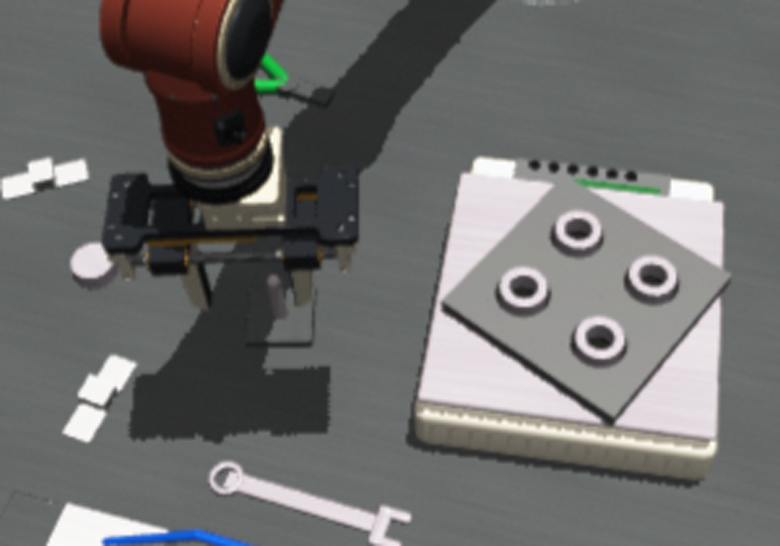

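All four pockets hold a collar, lying flat at crop pixels (577,232), (523,289), (599,340) and (652,277). The slug, brackets, wrench and post are where they were, and the arm is clear.

```bash
python3 -c "
from station import r
print(r.sign_off())"
```

```text
the job is handed in; nothing more can be done
None
```

The three loose collars, two from the bench and one lifted off the post, are now in the three empty tray pockets, and the job is handed in at about 29 s of the 72 s allowed. I lowered each collar to the pocket floor and let go only once the wrist force changed: about 4 N and 6 N for the first two. The third was a weaker sign, about 2 N, with the load just coming off.

- **Fit in the pockets:** In the last pictures all four collars lie flat. In the top camera, the three I placed are within 0.5 mm of the pocket centres measured at the start, and the collar already in the tray has not moved.
- **Other things on the bench:** The slug, brackets, wrench and post look untouched. The arm partly hides the pliers in the last picture, but nothing came near them. The oil can is outside that picture, and I did not check it again.
- **Disagreements:** The two cameras differ by a steady 2–3 mm, so I used their average. The arm's own y reading was about 2 mm off that average, so I moved the second and third targets by that much. The third grip read 0.7 mm narrower than the others, but the collar looked level above its pocket.

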